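# Bring the marked spot under the punch

## Robot

A 7-joint arm with a two-finger parallel gripper is mounted at the origin on a cart in front of the work surface, level with it; the furniture and walls round the work are solid. World frame = base frame: x ahead of the robot, y to its left, z up, the work surface at z = 0. Lengths are in m, angles in rad, forces in N, time in s.
With the tool pointing down it reaches from about 0.425 to 0.975 m from the base axis. Payload 16.7 kg.
Tool frame: the origin (TCP) lies midway between the tips of the shut fingers; the grasp point (between the pads) lies 19 mm behind it (arm.grasp_offset is the distance from the TCP to the grasp point, in m); z points along the fingers, y is the line along which they close (so a half turn about z gives the same grasp; the last joint's range is limited). The gripper opens to 85 mm and grips with 20 to 120 N. Pads are 22 mm wide; open, the fingers measure 114 mm over their backs; the gripper's body (76 mm by 85 mm) begins 54 mm behind the grasp point. The pads swing forward as they close: fully open they stand 13 mm farther back than shut.
Start: joints at [1.117, 0.426, 0.074, 1.606, -0.034, 1.111, -0.067], TCP at [0.202, -0.644, 0.2] pointing down, gripper open.
Joint ranges: [-2.85, 2.85], [-0.5, 2.14], [-1.23, 1.37], [0.21, 2.46], [-1.02, 4.16], [0.16, 2.05], [-2.73, 2.73]. Speed limits (rad/s): [1.89, 1.89, 2.39, 2.39, 3.01, 3.01, 3.01].

## Interface

Orientations are given as a rotation vector (axis times angle).
In Python, from cell import arm gives the robot as it stands.
- The arm moves only by the shell command python3 steer.py 'ROWS'. ROWS is a JSON list of rows, 1 to 5 of them, each of 5 numbers: the finger opening in m, then dx, dy, dz in units of 100 mm, then a turn about the tool's z in units of 0.2 rad; each row is the pose to reach, as a shift and turn from the pose commanded when the command began, along the tool's axes at that moment; what a row does not reach only later rows make up. A row lasts 1/10 s, in which the tool goes at most 0.05 m and 0.15 rad, less where a joint would pass 70% of its speed; a pose out of reach is approached as far as the arm can. The fingers move at their own pace and stop on an object; the grip force is fixed at half the most. Time passes only in rows, so rows that do not move let the fingers close. It prints the time, the measured TCP pose, the force, the opening and the grip force at its end. Input that does not fit is refused with a message, and nothing moves.
- arm.observe(): the state, without advancing time (a new reading comes with each control period).
- arm.capture(name): name is "scene" or "top" or "wrist"; returns the picture (400x640x3 uint8, blue, green, red); there is no depth.
- arm.get_calibration(name): a dict with "vertical_fov" (degrees; the focal length in pixels is half the picture's height over the tangent of half this angle, whatever the lens; pixels are square), "cx", "cy" (the principal point, pixels), "R" (3x3) and "t" (3): a world point X has camera coordinates R X + t. Camera axes: x right, y down, z forward; pixel columns grow to the right and rows downward; lengths in m; the calibration is good to about 2 mm. A picture is of the moment at which its call begins: read the wrist's pose just before it. get_calibration takes no time and is no camera call; for the wrist camera it gives the pose at the moment of the call.
- arm.close_job(): hands the job in; it is judged then, once.
The state is a dict: "time": time; "joint_pos": joint angles; "dq": joint speeds; "effort": joint torques, N m; "position": TCP position; "ee_rot": TCP orientation; "force": force on the tool from outside, world axes, zero at the start; "torque": the same for the moment, N m; "gripper_width": finger opening in m; "grip_force": force on a finger pad.
Only numpy, scipy, OpenCV 4.12 (cv2) and the standard library are available. Lean on these libraries where they do the work, as an engineer would, in place of code of your own. Each camera call takes 0.05 s, during which the arm holds its last target. There are 200 camera calls.

## Task

On the hand press, slide the finned bracket along the bed, keeping it flat on the bed, until the cross marked on its plate is exactly under the punch tip and the fin is in line with the press's arm, and let go of it. Then push the palm knob on top of the ram down until the punch touches the mark, let the ram spring back up, and leave the bracket lying there. Do not bring the punch down anywhere else, and leave the other things where they are.

Things in the scene. Friction and masses are not known exactly. Their poses are not given: they have to be found in the camera images.
- press: grey hand press fixed to the table. Origin on the table top (z = 0) straight below the punch tip; +x runs from its open front to the column, +y is left seen from the front, z up. Dark steel bed from x = -190 to +110 mm, y = -65 to +65 mm, its top 15 mm above the table. Column and its foot from x = 40 to 110 mm, 58 mm wide
- front_edge (a point): middle of the lower front edge of the press's overhead arm, 100 mm in front of the tip, 150 mm above the table. The arm is 60 mm wide, top at 195 mm, and runs back to the column, over the work. With the mark under the tip there is no room for an upright gripper on the fin: lean the tool out of the throat, fingers pointing down and to the press's +x, about 35 degrees from vertical
- punch_tip (a point): point of the punch, the slim steel cone at the lower end of the ram; with the ram up it is 50 mm above the table (25 mm above the work's plate); it moves only straight up and down
- palm_top (a point): top middle of the ram's black mushroom palm knob, 50 mm across, 255 mm above the table with the ram up; straight above the punch tip
- ram (a joint): how far the ram is pressed down (m): 0 up, 0.025 when the tip meets the work's plate, stop at 0.027; a return spring lifts it when let go; it needs about 5 N to start and about 9 N at the bottom
- bracket: the work: loose aluminium bracket, 0.2 to 0.5 kg, flat on the bed. +x points from the fin to the marked end, within 15 degrees of the press's +x at the start; z up. Plate x = -62 to +85 mm, 70 mm wide, 10 mm thick, with an upright fin on its centre line: x = -62 to -12, 10 mm thick (y), top edge 55 mm above the underside. Origin: plate's underside, centre line, 62 mm from the fin's end
- mark (a point): the marked spot: centre of the scribed cross in a ring (18 mm across) on the plate's top face, at x = +50, y = 0, z = +10 mm of the bracket (the two small plain dark dots are old holes, not the mark)
- fin (a point): middle of the fin's top edge, at x = -37, y = 0, z = +55 mm of the bracket; fingers close on the fin across its 10 mm (along the bracket's y)
- loupe: black eye loupe, 31 mm across, 28 mm tall, standing on the press's bed beside the column; origin under its centre; a bystander
- spool_solder: spool of grey wire with dark flanges, 56 mm across, 34 mm tall, beside the press; origin under its centre; a bystander
- side_cutters: cutters with blue grips, 133 x 49 x 13 mm, lying beside the press; origin under its centre; a bystander
- tin_bits: flat green tin, 69 x 47 x 24 mm, beside the press; origin under its centre; a bystander
- tape_masking: roll of tan tape lying flat, 70 mm across, 18 mm tall; origin under its centre; a bystander
- multimeter: hand multimeter lying on its back, 151 x 77 x 51 mm; origin under its centre; a bystander

How it is judged:
By the outcome, as a careful person would: the job done as asked, in the order asked, and still so for the second after the job is handed in, with the robot touching nothing.
It also fails if it takes over 48 s, if anything falls off the work surface, if the arm or the gripper's body presses on something with over 40 N, if the wrist force passes 120 N, or if a joint passes its speed limit or range.

## Working session

There is one attempt and no reset: what is moved stays moved. The work goes in short steps, Python scripts to look and compute and a shell command to move; the robot and the scene stay as the last step left them, time stands still between calls to the robot, and variables do not carry over. Pictures are saved under pics/ and viewed, at most 10 in all, crops included, and the job is handed in when it is done.

```bash
ls; mkdir -p pics; python3 - <<'E'
from cell import arm
import cv2
s=arm.observe();print(s)
for n in("scene","top"):
    cv2.imwrite(f"pics/{n}0.png",arm.capture(n));print(n,arm.get_calibration(n))
print(arm.get_calibration("wrist"))
E
```

```text
cell.py
pics
steer.py
{'time': 0.0, 'joint_pos': array([ 1.11753038,  0.42675316,  0.07385103,  1.6066236 , -0.03409812,
        1.1108134 , -0.06710268]), 'dq': array([ 9.90617079e-05, -7.86859371e-05,  1.81649642e-04, -7.76487724e-04,
        2.38246613e-03, -6.31290421e-04, -1.10390127e-04]), 'effort': array([-1.74437882e-03, -9.49826217e+01,  3.76023039e+00, -4.63527131e+01,
        1.91939139e-02,  1.01839338e-02, -1.89353983e-05]), 'position': array([ 0.20173143, -0.64366341,  0.1992892 ]), 'ee_rot': array([-3.10414624e+00, -4.75071837e-01,  4.75793137e-04]), 'force': array([-0.1824798 , -0.56131517, -0.13081426]), 'torque': array([0.01934968, 0.0140584 , 0.02604845]), 'grip_force': 0.0, 'gripper_width': 0.08526716676139867}
scene {'vertical_fov': 54.02638500123004, 'cx': 325.40654047608797, 'cy': 203.75631874624293, 'R': array([[-0.18284946, -0.98289733,  0.02188419],
       [-0.52120503,  0.07803831, -0.84985607],
       [ 0.83361346, -0.16680187, -0.52656029]]), 't': array([0.39221903, 0.3792267 , 0.81455162])}
top {'vertical_fov': 49.928612108136974, 'cx': 317.6902741912608, 'cy': 199.24167060962327, 'R': array([[ 0.40508411, -0.91426548,  0.00504975],
       [-0.71967285, -0.32226264, -0.61499413],
       [ 0.56389525,  0.24549018, -0.78851552]]), 't': array([0.05660795, 0.55087574, 0.76601578])}
{'vertical_fov': 62.98354467712921, 'cx': 322.6235671984109, 'cy': 191.9898154690828, 'R': array([[ 0.2996943 , -0.95403409, -0.00151306],
       [-0.91408591, -0.28759864,  0.28589155],
       [-0.27318543, -0.084297  , -0.95826079]]), 't': array([-0.67528418, -0.03757459,  0.37776845])}
 5  7 61 steer.py
```
View pics/scene0.png

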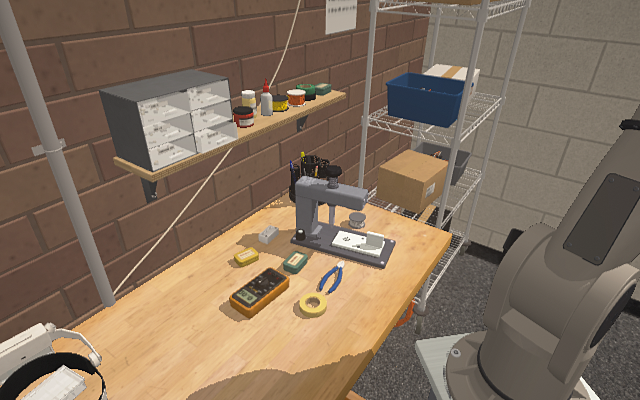

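View pics/top0.png

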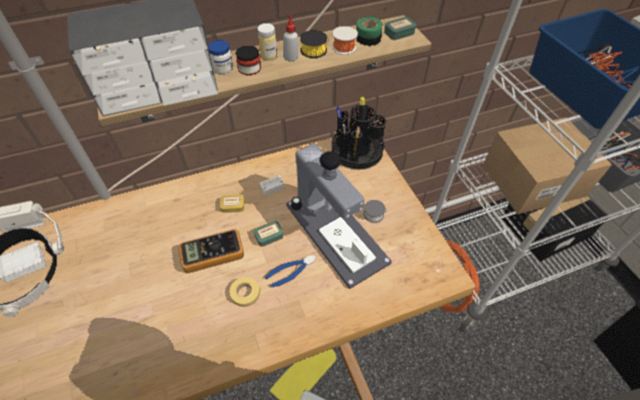

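The scene view shows the press at (335,215), and the top view shows it at (335,210), with the bracket on the bed at (348,245). I'll enlarge both.

```bash
python3 - <<'E'
import cv2,numpy as np
t=cv2.imread("pics/top0.png")[140:290,275:400];s=cv2.imread("pics/scene0.png")[155:275,280:405]
f=lambda i:cv2.resize(i,(400,int(i.shape[0]*3.2)),interpolation=cv2.INTER_CUBIC)
a,b=f(t),f(s);c=np.zeros((480,800,3),np.uint8);c[:a.shape[0],:400]=a;c[:b.shape[0],400:]=b
cv2.imwrite("pics/c0.png",c)
E
```

View pics/c0.png

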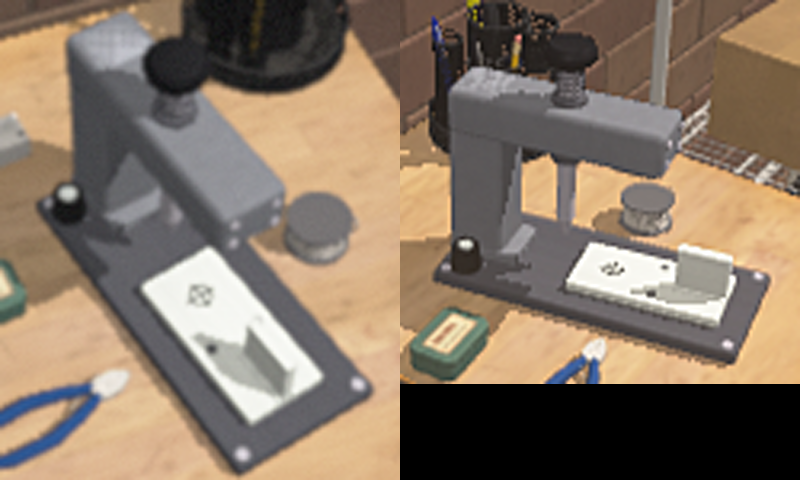

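Top crop: bed front corners are at (240,468) and (370,390), the mark at (201,295), the fin top from (248,322) to (290,372), and the palm at (177,58). Next I fit both poses.

```bash
cat >h.py <<'E'
import numpy as np
from scipy.optimize import least_squares
from scipy.spatial.transform import Rotation as Ro
def proj(c,X):
    f=200/np.tan(np.radians(c["vertical_fov"]/2));p=np.atleast_2d(X)@np.array(c["R"]).T+c["t"]
    return f*p[:,:2]/p[:,2:]+[c["cx"],c["cy"]]
def place(p,X,z=0):
    X=np.atleast_2d(X)/1000;c,s=np.cos(p[2]),np.sin(p[2])
    return np.c_[p[0]+c*X[:,0]-s*X[:,1],p[1]+s*X[:,0]+c*X[:,1],X[:,2]+z]
def fit(obs,x0,z=0):  # obs: list of (calib, X(mm), uv)
    r=lambda p:np.concatenate([(proj(c,place(p,X,z))-uv).ravel() for c,X,uv in obs])
    s=least_squares(r,x0,loss="soft_l1",f_scale=1.0);return s.x,r(s.x).reshape(-1,2)
E
python3 - <<'E'
from h import *
from cell import arm
T=arm.get_calibration("top");S=arm.get_calibration("scene")
t=lambda *a:np.array(a)/3.2+[275,140]
s=lambda *a:(np.array(a)-[400,0])/3.2+[280,155]
P=[(T,[-190,-65,15],t(370,389)),(T,[-190,65,15],t(240,466)),(T,[110,65,15],t(39,203)),(T,[0,0,255],t(177,52)),(T,[-100,0,150],t(254,230)),
(S,[-190,65,15],s(732,356)),(S,[-190,-65,15],s(770,275)),(S,[110,65,15],s(437,270)),(S,[0,0,255],s(571,40)),(S,[0,0,50],s(566,232))]
best=min((fit(P,[0.7,-.2,a]) for a in np.arange(-3,3.1,1)),key=lambda q:abs(q[1]).sum())
print(best[0],np.degrees(best[0][2]));print(best[1].round(1))
B=[(T,[85,35,10],t(140,289)),(T,[85,-35,10],t(207,246)),(T,[-62,-35,10],t(323,375)),(T,[-62,35,10],t(252,419)),(T,[50,0,10],t(201,295)),(T,[-12,0,55],t(249,322)),(T,[-62,0,55],t(291,370)),
(S,[50,0,10],s(612,269)),(S,[85,35,10],s(567,284)),(S,[85,-35,10],s(587,243)),(S,[-62,35,10],s(719,317)),(S,[-12,0,55],s(681,247)),(S,[-62,0,55],s(731,262))]
b=fit(B,best[0],.015);print(b[0],np.degrees(b[0][2]));print(b[1].round(1))
p,q=best[0],b[0]
c=place(q,[50,0,10],.015)[0];d=c[:2]-p[:2];R=np.array([[np.cos(p[2]),np.sin(p[2])],[-np.sin(p[2]),np.cos(p[2])]])
print("mark in press",R@d*1000)
st=arm.observe();M=Ro.from_rotvec(st["ee_rot"]).as_matrix();print(M)
C=arm.get_calibration("wrist");cam=-np.array(C["R"]).T@C["t"]
print("cam in tool",M.T@(cam-st["position"]),"\n",np.array(C["R"])@M)
E
```

```text
[ 0.55352573  0.27793452 -5.29725322] -303.5102524210266
[[ 1.7 -0.3]
 [-0.8  1.6]
 [-1.5 -1.3]
 [ 0.1  0.3]
 [-0.9  3.8]
 [ 0.9 -1.3]
 [ 0.5 -1.3]
 [-1.4 -1.1]
 [ 0.4 -1.1]
 [-0.3 -0.9]]
[ 0.49235758  0.19496847 -5.25122046] -300.87276965099784
[[-0.9 -0.2]
 [-0.1  0.5]
 [-0.2  0.2]
 [-0.5  1.1]
 [-0.9  0.8]
 [ 0.4 -0.4]
 [ 0.4 -0.5]
 [ 0.3 -0.3]
 [-0.4 -1.1]
 [ 0.9 -0.9]
 [ 0.1  0.2]
 [-0.4 -0.9]
 [ 0.6 -1.8]]
mark in press [-52.99906778   7.49762488]
[[ 9.54228973e-01  2.99076744e-01 -4.09994952e-04]
 [ 2.99077016e-01 -9.54228383e-01  1.06395018e-03]
 [-7.30260640e-05 -1.13787216e-03 -9.99999350e-01]]
cam in tool [ 0.07239443  0.00099206 -0.17235238] 
 [[ 6.47422635e-04  9.99999720e-01  3.75139196e-04]
 [-9.58282278e-01  7.27637094e-04 -2.85822580e-01]
 [-2.85822773e-01 -1.74441235e-04  9.58282480e-01]]
```

The manual's scale: shifts go in units of 100 mm and turns go in units of 0.2 rad. Converting my numbers, -0.043 m is -0.43, 0.043 m is 0.43, -0.75 rad is -3.75.

```bash
cat >>h.py <<'E'
def go(pos,ang,st):
    """tool-axis shift and turn to reach world pos with tool x at world angle ang (deg), tool down"""
    M=Ro.from_rotvec(st["ee_rot"]).as_matrix();a=np.degrees(np.arctan2(M[1,0],M[0,0]))
    print("tool x at %.2f deg, pos"%a,st["position"].round(4),"j",st["joint_pos"].round(2),"t",round(st["time"],2))
    print("shift",(M.T@(np.array(pos)-st["position"])).round(4),"turn",round(-np.radians((ang-a)),4),"(mod 2pi)")
E
python3 steer.py '[[0.085,0.43,-0.215,-0.14,-0.75],[0.085,0.86,-0.43,-0.28,-1.5],[0.085,1.29,-0.645,-0.42,-2.25],[0.085,1.72,-0.86,-0.56,-3],[0.085,2.15,-1.075,-0.7,-3.75]]'
python3 -c "
from h import *;from cell import arm
go([0.45,-0.2,0.3],150,arm.observe())"
```

```text
time: 0.6
position: [0.3756, -0.4758, 0.2704]
ee_rot: [-2.711, -1.588, 0.0]
force: [0.4, -0.3, 1.3]
gripper_width: 0.0848
grip_force: 0.0
tool x at 60.72 deg, pos [ 0.3756 -0.4758  0.2704] j [ 0.92  0.27 -0.15  1.67  0.04  1.21  0.25] t 0.6
shift [ 0.2769 -0.07   -0.0296] turn -1.5582 (mod 2pi)
```

```bash

python3 steer.py '[[0.085,0.48,-0.12,-0.05,-0.75],[0.085,0.96,-0.24,-0.1,-1.5],[0.085,1.44,-0.36,-0.15,-2.25],[0.085,1.92,-0.48,-0.2,-3],[0.085,2.4,-0.6,-0.25,-3.75]]'
python3 -c "
from h import *;from cell import arm
go([0.463,0.146,0.26],239.1,arm.observe())"
```

```text
time: 1.1
position: [0.4411, -0.2371, 0.295]
ee_rot: [-1.941, -2.47, 0.0]
force: [1.6, 0.0, 0.3]
gripper_width: 0.0851
grip_force: 0.0
tool x at 103.69 deg, pos [ 0.4411 -0.2371  0.295 ] j [ 0.74  0.08 -0.39  1.84  0.03  1.22  0.57] t 1.1
shift [0.3671 0.112  0.035 ] turn -2.3633 (mod 2pi)
```

```bash

python3 steer.py '[[0.085,0.46,0.14,0,-0.75],[0.085,0.92,0.28,0,-1.5],[0.085,1.38,0.42,0,-2.25],[0.085,1.84,0.56,0,-3],[0.085,2.3,0.7,0,-3.75]]'
python3 -c "
from h import *;from cell import arm
go([0.463,0.146,0.26],239.1,arm.observe())"
```

```text
time: 1.6
position: [0.4557, 0.0026, 0.295]
ee_rot: [0.901, 3.009, -0.001]
force: [1.3, 0.4, -0.1]
gripper_width: 0.0851
grip_force: 0.0
tool x at 146.66 deg, pos [0.4557 0.0026 0.295 ] j [ 0.51  0.01 -0.65  1.92  0.01  1.21  0.84] t 1.6
shift [0.0727 0.1238 0.0349] turn -1.6134 (mod 2pi)
```

```bash

python3 steer.py '[[0.085,0.15,0.25,0,-0.75],[0.085,0.3,0.5,0,-1.5],[0.085,0.45,0.75,0,-2.25],[0.085,0.6,1,0,-3],[0.085,0.727,1.238,0,-3.75]]'
python3 steer.py '[[0.085,0,0,0,-0.75],[0.085,0,0,0,-1.5],[0.085,0,0,0.1,-2.25],[0.085,0,0,0.2,-3],[0.085,0,0,0.35,-3.75]]'
python3 steer.py '[[0.085,0,0,0,-0.55],[0.085,0,0,0,-0.55],[0.085,0,0,0,-0.55]]'
python3 - <<'E'
from h import *;from cell import arm;import cv2,json
go([0.463,0.146,0.26],239.1,arm.observe())
im=arm.capture("wrist");C=arm.get_calibration("wrist")
json.dump({k:np.array(v).tolist() for k,v in C.items()},open("w1.json","w"))
cv2.imwrite("pics/w1.png",im)
E
```

```text
time: 2.1
position: [0.4639, 0.1454, 0.2949]
ee_rot: [0.265, -3.13, 0.0]
force: [0.7, 0.2, 0.2]
gripper_width: 0.0847
grip_force: 0.0
time: 2.6
position: [0.4644, 0.1442, 0.2598]
ee_rot: [-1.392, 2.816, -0.0]
force: [0.5, -0.1, -0.2]
gripper_width: 0.0848
grip_force: 0.0
time: 2.9
position: [0.4643, 0.1441, 0.26]
ee_rot: [-1.531, 2.743, 0.0]
force: [-0.1, 0.3, 0.2]
gripper_width: 0.085
grip_force: 0.0
tool x at -121.65 deg, pos [0.4643 0.1441 0.26  ] j [ 0.39  0.14 -0.88  1.9   0.11  1.16  2.05] t 2.9
shift [-0.0009  0.0021  0.    ] turn -6.2962 (mod 2pi)
```

View pics/w1.png

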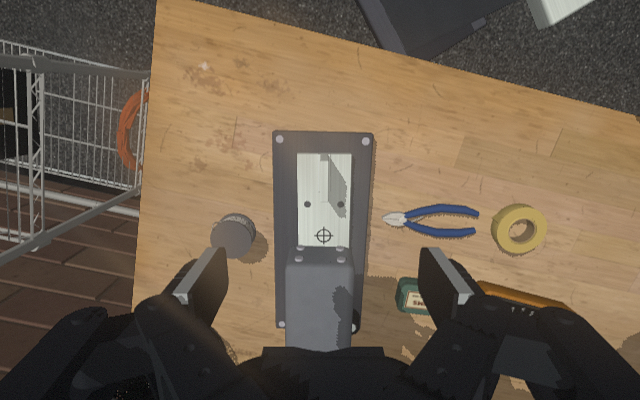

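The wrist view shows the bed front corners at (273,131) and (374,133), the plate's fin end at y≈153, and the mark at (323,236). I'll zoom in for precision.

```bash
python3 - <<'E'
import cv2
i=cv2.imread("pics/w1.png")[120:270,260:390];cv2.imwrite("pics/w1c.png",cv2.resize(i,None,fx=4,fy=4,interpolation=cv2.INTER_CUBIC))
E
```

```text
(no output)
```

View pics/w1c.png

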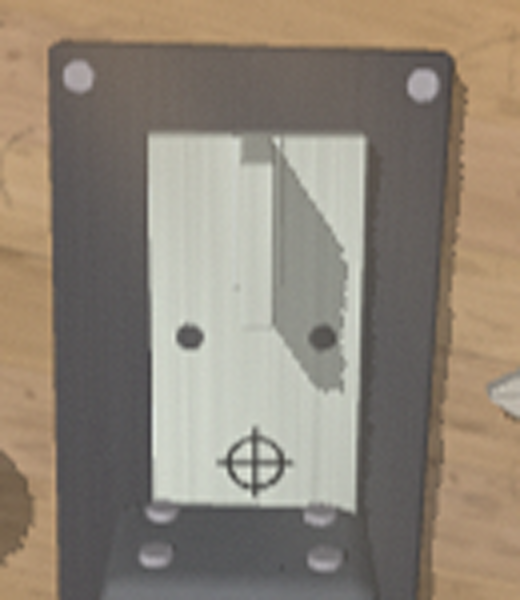

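Crop points: mark (255,463), plate fin-end corners (148,134) and (366,135), bed front corners (52,46) and (452,56).

```bash
cat >f1.py <<'E'
from h import *
import json
C=json.load(open("w1.json"));C={k:np.array(v) for k,v in C.items()}
w=lambda *a:(np.array(a)+.5)/4-.5+[260,120]
def rp(p):
    q=proj(C,place(p,[[-190,-65,15],[-190,65,15],[-90,-65,15],[-90,65,15],[-100,0,150]]))
    r=[*(q[0]-w(51,45)),*(q[1]-w(453,55)),.5*(q[4]-w(242,509))[0]]
    for i,a,b in((2,w(51,45),w(60,600)),(3,w(453,55),w(418,600))):
        d=(b-a)/np.linalg.norm(b-a);v=q[i]-a;r.append(d[0]*v[1]-d[1]*v[0])
    return np.array(r)
s=least_squares(rp,[.5535,.2779,np.radians(56.5)]);p=s.x;print("press",p[:2],np.degrees(p[2]),rp(p).round(2))
b,r=fit([(C,[50,0,10],w(255,463)),(C,[-62,-35,10],w(148,134)),(C,[-62,35,10],w(366,135)),(C,[85,-35,10],w(151,504)),(C,[85,35,10],w(356,512))],[.492,.195,np.radians(59)],.015)
print("bracket",b[:2],np.degrees(b[2]),r.round(2).tolist())
m=place(b,[50,0,10])[0,:2];m=Ro.from_euler("z",-p[2]).apply([*(m-p[:2]),0]);print("mark in press",m*1000)
E
python3 f1.py
```

```text
press [0.55349074 0.27937965] 56.983412622798205 [-1.12  0.02  1.1   0.08  0.14  0.83 -0.75]
bracket [0.49422668 0.19412904] 58.01389741584481 [[-0.12, -0.74], [-0.57, -0.73], [0.61, -0.62], [0.43, 12.12], [-0.31, 10.42]]
mark in press [-53.78372303   4.14138609   0.        ]
```

```bash
cat >>f1.py <<'E'
def al(x):
    D=dict(C);D["t"]=C["t"]+[0,0,x[6]];p,b=x[:3],x[3:6]
    q=proj(D,place(p,[[-190,-65,15],[-190,65,15],[-90,-65,15],[-90,65,15],[-100,0,150]]))
    k=proj(D,place(b,[[50,0,10],[-62,-35,10],[-62,35,10],[60,-35,10],[60,35,10]],.015))
    r=[*(q[0]-w(51,45)),*(q[1]-w(453,55)),.5*(q[4]-w(242,509))[0],*(2*(k[0]-w(255,463))),*(k[1]-w(148,133.5)),*(k[2]-w(366,134.5))]
    for v,a,c in((q[2],w(51,45),w(60,600)),(q[3],w(453,55),w(418,600)),(k[3],w(148,134),w(151,500)),(k[4],w(366,135),w(357,480))):
        d=(c-a)/np.linalg.norm(c-a);v=v-a;r.append(d[0]*v[1]-d[1]*v[0])
    return np.array(r)
x=least_squares(al,[*p,*b,0]).x;print(x[:2],np.degrees(x[2]),x[3:5],np.degrees(x[5]),x[6],al(x).round(2))
m=place(x[3:6],[50,0,10])[0,:2];m=Ro.from_euler("z",-x[2]).apply([*(m-x[:2]),0]);print("mark in press",m*1000)
E
python3 f1.py|tail -4
```

```text
mark in press [-53.78372303   4.14138609   0.        ]
[0.55314109 0.27879912] 56.9822445412551 [0.49475848 0.19506025] 58.053955019824365 0.0035953391776448623 [-0.7   0.01  0.68  0.05  0.15 -0.16 -0.73 -0.33  0.59  0.33  0.67  0.45
 -0.36 -0.45  0.13]
mark in press [-52.03655173   4.2598914    0.        ]
```

```bash
python3 -c "
from h import *;from cell import arm
go([0.4644,0.1466,0.037],-121.95,arm.observe())"
```

```text
tool x at -121.63 deg, pos [0.4644 0.1441 0.2601] j [ 0.39  0.14 -0.88  1.9   0.11  1.16  2.05] t 2.95
shift [-0.002   0.0014  0.2231] turn 0.0055 (mod 2pi)
```

To row units: 0.16 m is 1.6, 0.12 m is 1.2, 0.0055 rad is 0.0275.

```bash
python3 steer.py '[[0.085,-0.02,0.014,0.4,0.0275],[0.085,-0.02,0.014,0.8,0.0275],[0.085,-0.02,0.014,1.2,0.0275],[0.085,-0.02,0.014,1.6,0.0275],[0.085,-0.02,0.014,1.6,0.0275]]'
python3 steer.py '[[0.085,0,0,0.3,0],[0.085,0,0,0.5,0],[0.085,0,0,0.63,0],[0.085,0,0,0.63,0],[0.085,0,0,0.63,0]]'
python3 - <<'E'
from h import *;from cell import arm;import cv2
go([0.4644,0.1466,0.037],-121.95,arm.observe())
a=arm.capture("wrist");b=arm.capture("scene")[155:275,270:420]
c=np.vstack([cv2.resize(a[:,100:540],(440,400))[:,:],np.zeros((1,440,3),np.uint8)]);d=cv2.resize(b,(360,288),interpolation=cv2.INTER_CUBIC)
o=np.zeros((401,800,3),np.uint8);o[:,:440]=c;o[:288,440:]=d;cv2.imwrite("pics/w2.png",o)
E
```

```text
time: 3.45
position: [0.4615, 0.1457, 0.0964]
ee_rot: [1.524, -2.74, -0.004]
force: [0.3, -0.7, 0.3]
gripper_width: 0.0848
grip_force: 0.0
time: 3.95
position: [0.4649, 0.1469, 0.0383]
ee_rot: [-1.528, 2.744, -0.001]
force: [-0.2, -0.7, -0.3]
gripper_width: 0.0851
grip_force: 0.0
tool x at -121.78 deg, pos [0.4649 0.1469 0.0383] j [ 0.2   0.45 -0.75  2.12  0.46  0.74  1.73] t 3.95
shift [0.0005 0.0003 0.0012] turn 0.003 (mod 2pi)
```

View pics/w2.png

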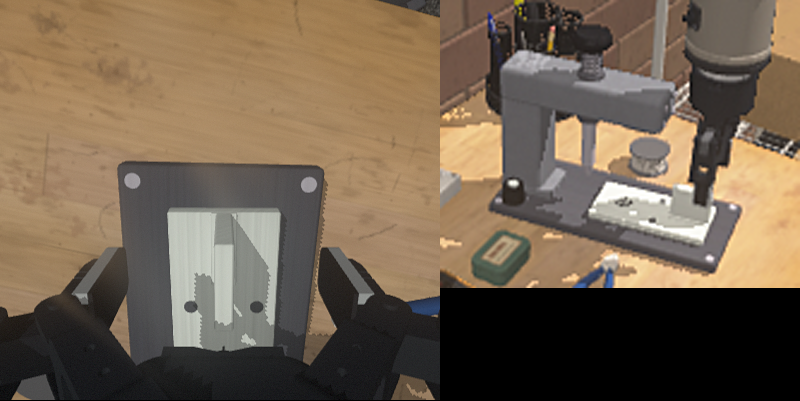

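The gripper straddles the rear part of the fin: fin top is at (223,245–330) in the wrist crop, fingers on both sides, clear of the press arm. Closing.

```bash
python3 steer.py '[[0.0,0,0,0,0],[0.0,0,0,0,0],[0.0,0,0,0,0],[0.0,0,0,0,0],[0.0,0,0,0,0]]'
python3 - <<'E'
from h import *;from cell import arm
st=arm.observe();M=Ro.from_rotvec(st["ee_rot"]).as_matrix();pos=st["position"]
P=np.array([0.5533,0.2788]);yaw=np.radians(56.97);R=lambda a:np.array([[np.cos(a),-np.sin(a)],[np.sin(a),np.cos(a)]])
print("axis in press",(R(-yaw)@(pos[:2]-P)*1000).round(1))
# bracket as fit, grip point in bracket frame
b=np.array([.4947,.1950]);by=np.radians(58.05);g=R(-by)@(pos[:2]-b);print("grip in bracket",g*1000)
for mx in(-.052,-.044,-.040):
    tb=P+R(yaw)@np.array([mx-.05,0]);tp=tb+R(yaw)@[g[0],0]
    go([*tp,pos[2]],-121.78-1.08,st)
E
```

```text
time: 4.55
position: [0.4642, 0.1466, 0.037]
ee_rot: [-1.529, 2.744, 0.0]
force: [-1.0, -0.5, 0.4]
gripper_width: 0.0119
grip_force: 0.0
axis in press [-159.4    2.7]
grip in bracket [-57.21111998   0.30797959]
tool x at -121.75 deg, pos [0.4642 0.1466 0.037 ] j [ 0.19  0.45 -0.75  2.12  0.46  0.74  1.73] t 4.55
shift [-0.0001 -0.0027 -0.    ] turn 0.0194 (mod 2pi)
tool x at -121.75 deg, pos [0.4642 0.1466 0.037 ] j [ 0.19  0.45 -0.75  2.12  0.46  0.74  1.73] t 4.55
shift [-0.0081 -0.0029  0.    ] turn 0.0194 (mod 2pi)
tool x at -121.75 deg, pos [0.4642 0.1466 0.037 ] j [ 0.19  0.45 -0.75  2.12  0.46  0.74  1.73] t 4.55
shift [-0.0121 -0.003   0.    ] turn 0.0194 (mod 2pi)
```

To row units: -0.009 m is -0.09, -0.006 m is -0.06, 0.0194 rad is 0.097.

```bash
python3 steer.py '[[0.0,0,0,0,0],[0.0,0,0,0,0],[0.0,0,0,0,0]]'
python3 steer.py '[[0.0,-0.02,-0.005,0,0.025],[0.0,-0.04,-0.01,0,0.05],[0.0,-0.06,-0.02,0,0.075],[0.0,-0.09,-0.03,0,0.097],[0.0,-0.09,-0.03,0,0.097]]'
python3 - <<'E'
from h import *;from cell import arm;import cv2,json
go([0.46,0.14,0.037],-122.9,arm.observe())
im=arm.capture("wrist");C=arm.get_calibration("wrist")
json.dump({k:np.array(v).tolist() for k,v in C.items()},open("w3.json","w"))
cv2.imwrite("pics/w3.png",im)
cv2.imwrite("pics/t3.png",arm.capture("top"))
E
```

```text
time: 4.85
position: [0.4642, 0.1466, 0.0371]
ee_rot: [-1.529, 2.744, -0.0]
force: [-1.8, -1.1, 4.6]
gripper_width: 0.0049
grip_force: 58.9
time: 5.35
position: [0.4713, 0.1522, 0.037]
ee_rot: [1.502, -2.758, 0.001]
force: [-2.2, -4.5, 8.3]
gripper_width: 0.0051
grip_force: 60.8
tool x at -122.88 deg, pos [0.4713 0.1522 0.037 ] j [ 0.18  0.46 -0.75  2.1   0.46  0.75  1.71] t 5.35
shift [0.0164 0.0029 0.    ] turn 0.0004 (mod 2pi)
```

```bash
python3 - <<'E'
import cv2,numpy as np
a=cv2.imread("pics/w3.png")[120:320,200:440];b=cv2.imread("pics/t3.png")[140:290,275:400]
o=np.zeros((480,800,3),np.uint8);o[:400,:480]=cv2.resize(a,None,fx=2,fy=2,interpolation=cv2.INTER_CUBIC);o[:384,480:]=cv2.resize(b,(320,384),interpolation=cv2.INTER_CUBIC)
cv2.imwrite("pics/v3.png",o)
E
```

```text
(no output)
```

View pics/v3.png

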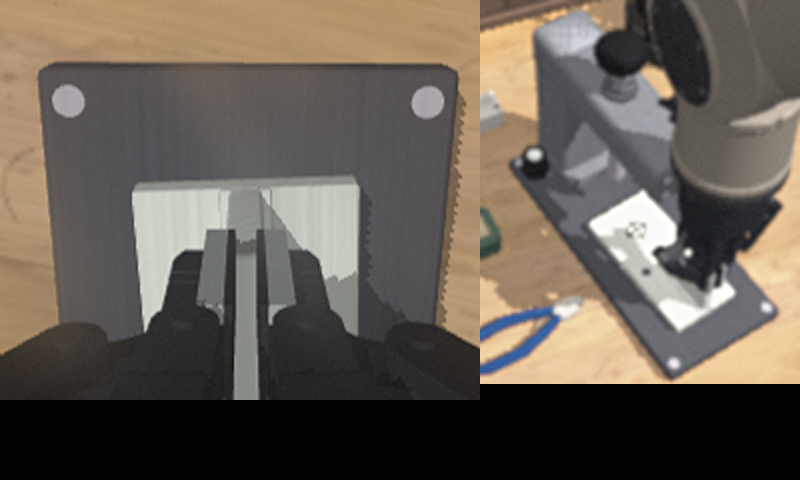

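The fin is held between the pads. The plate end edge runs (133,187)→(359,180) against a level bed edge at y=66–68, so a small yaw seems left. I'll measure it with line fits.

```bash
cat >f3.py <<'E'
from h import *
import cv2,json,sys
def edge(im,p0,p1,n=60,h=6):
    """subpixel strongest-gradient line near the segment p0-p1 -> (point,dir)"""
    g=cv2.GaussianBlur(cv2.cvtColor(im,cv2.COLOR_BGR2GRAY),(0,0),.8).astype(np.float32)
    p0,p1=np.array(p0,float),np.array(p1,float);d=(p1-p0)/np.linalg.norm(p1-p0);nn=np.array([-d[1],d[0]])
    s=np.arange(-h,h+.01,.25);pts=[]
    for a in np.linspace(0,1,n):
        q=p0+a*(p1-p0)+s[:,None]*nn
        v=cv2.remap(g,q[:,0].astype(np.float32)[None],q[:,1].astype(np.float32)[None],cv2.INTER_CUBIC)[0]
        e=np.abs(np.gradient(v));k=e.argmax();pts.append(q[k])
    l=cv2.fitLine(np.array(pts,np.float32),cv2.DIST_HUBER,0,.3,.001).ravel();return l[2:],l[:2]
def ground(C,uv,z):
    f=200/np.tan(np.radians(C["vertical_fov"]/2));r=np.array(C["R"]).T@[(uv[0]-C["cx"])/f,(uv[1]-C["cy"])/f,1]
    o=-np.array(C["R"]).T@C["t"];return (o+r*(z-o[2])/r[2])[:2]
def wline(C,l,z):
    a,b=ground(C,l[0]-20*l[1],z),ground(C,l[0]+20*l[1],z);return np.degrees(np.arctan2(*(b-a)[::-1]))%180,(a+b)/2
E
python3 - <<'E'
from f3 import *
v=lambda x,y:(x/2+200,y/2+120)
im=cv2.imread("pics/w3.png");C=json.load(open("w3.json"))
for n,a,b,z in(("bedfront",v(70,66),v(430,66),.015),("bedL",v(42,90),v(60,320),.015),("bedR",v(456,90),v(436,310),.015),("plEnd",v(145,187),v(350,181),.025),("plL",v(134,200),v(139,330),.025),("plR",v(359,190),v(358,330),.025)):
    l=edge(im,a,b,h=4);print(n,l[0],l[1],wline(C,l,z))
im=cv2.imread("pics/w1.png");C=json.load(open("w1.json"));v=lambda x,y:(x/4+260,y/4+120)
for n,a,b,z in(("bedfront",v(80,46),v(430,55),.015),("bedL",v(53,90),v(60,560),.015),("bedR",v(448,90),v(420,560),.015),("plEnd",v(155,134),v(355,134),.025),("plL",v(148,150),v(151,490),.025),("plR",v(366,150),v(357,490),.025)):
    l=edge(im,a,b,h=3);print(n,l[0],l[1],wline(C,l,z))
E
```

```text
bedfront [338.11865 151.     ] [1.0000000e+00 1.2830557e-08] (np.float64(147.16187595570966), array([0.44156273, 0.12237753]))
bedL [223.55812 217.55315] [0.08800725 0.99611986] (np.float64(56.95868176280324), array([0.52550925, 0.11915512]))
bedR [426.00183 208.24208] [ 0.06705061 -0.99774957] (np.float64(58.69004757136061), array([0.41439615, 0.18340875]))
plEnd [323.5368  212.31564] [ 0.9994594 -0.0328779] (np.float64(149.16030250791664), array([0.46808678, 0.14735555]))
plL [268.83014 254.574  ] [0.09247015 0.99571544] (np.float64(59.288759479719175), array([0.51212899, 0.15263835]))
plR [378.8462  254.03122] [ 0.00214191 -0.99999774] (np.float64(59.859491906749355), array([0.45418677, 0.18959991]))
bedfront [318.16003 130.70567] [0.9996953  0.02468381] (np.float64(146.9988631986565), array([0.45385125, 0.11550647]))
bedL [272.84717 201.06984] [0.01984056 0.9998032 ] (np.float64(56.984356887424106), array([0.55539572, 0.16347499]))
bedR [370.55167 201.17091] [ 0.04365542 -0.9990466 ] (np.float64(58.42207055012436), array([0.44350023, 0.23250082]))
plEnd [320.19067 153.     ] [ 1.0000000e+00 -2.1637791e-07] (np.float64(148.39548465848003), array([0.46563511, 0.13955776]))
plL [297.4182 204.8983] [0.01706084 0.99985445] (np.float64(58.06101807655635), array([0.52770171, 0.18288398]))
plR [350.03534 193.93591] [ 0.02662721 -0.9996454 ] (np.float64(58.312868109297625), array([0.46103167, 0.20616121]))
```

The bracket pivoted in the pads because the overlap on the fin was too small. I'll pull it back 9 mm and regrip deeper on the fin.

To row units: 0.009 m is 0.09, 0.006 m is 0.06.

```bash
python3 steer.py '[[0.0,0.03,0,0,0],[0.0,0.06,0,0,0],[0.0,0.09,0,0,0],[0.06,0.09,0,0,0],[0.06,0.09,0,0,0]]'
python3 steer.py '[[0.06,0,0,0,-0.2],[0.06,0,0,0,-0.2],[0.06,-0.05,0,0,-0.2],[0.06,-0.09,0,0,-0.2],[0.06,-0.09,0,0,-0.2]]'
cat >m.py <<'E'
from f3 import *
from cell import arm
def shot(n):
    go([.46,.14,.037],-122.9,arm.observe())
    C=arm.get_calibration("wrist");im=arm.capture("wrist")
    json.dump({k:np.array(v).tolist() for k,v in C.items()},open(n+".json","w"));cv2.imwrite(f"pics/{n}.png",im)
    return im,C
def meas(im,C,P,B,segs=None):
    """P,B predicted press/bracket (x,y,yaw deg): refine edges near prediction; returns refined B relative to press"""
    P=[P[0],P[1],np.radians(P[2])];B=[B[0],B[1],np.radians(B[2])]
    S=[("bedF",P,[-190,-50,15],[-190,50,15],0),("bedL",P,[-180,-65,15],[-140,-65,15],0),("bedR",P,[-180,65,15],[-140,65,15],0),
       ("plE",B,[-62,-30,10],[-62,-12,10],.015),("plE2",B,[-62,14,10],[-62,30,10],.015),("plL",B,[-56,-35,10],[-35,-35,10],.015),("plR",B,[-56,35,10],[-35,35,10],.015)]
    for n,T,a,b,z in S:
        u=proj(C,place(T,[a,b],z));l=edge(im,*u,h=5);an,pt=wline(C,l,(a[2])/1000+z)
        q=Ro.from_euler("z",-P[2]).apply([*(pt-P[:2]),0])*1000
        print(n,"pix",u.round().tolist(),"angle rel press %.2f"%(an-np.degrees(P[2])),"pt in press",q[:2].round(1))
E
python3 - <<'E'
from m import *
im,C=shot("w4");meas(im,C,(.5533,.2788,57.05),(.4947,.195,59.3))
E
```

```text
time: 5.95
position: [0.4663, 0.1446, 0.0368]
ee_rot: [1.501, -2.759, 0.0]
force: [1.1, 0.6, -0.7]
gripper_width: 0.0331
grip_force: 0.0
time: 6.45
position: [0.4718, 0.1535, 0.037]
ee_rot: [-1.557, 2.728, 0.001]
force: [-0.1, -0.2, 0.3]
gripper_width: 0.0597
grip_force: 0.0
tool x at -120.57 deg, pos [0.4718 0.1535 0.037 ] j [ 0.18  0.46 -0.75  2.1   0.46  0.75  1.74] t 6.45
shift [ 0.0176  0.0033 -0.    ] turn 0.0406 (mod 2pi)
bedF pix [[242.0, 149.0], [409.0, 156.0]] angle rel press 89.87 pt in press [-192.1   -0.2]
bedL pix [[218.0, 164.0], [221.0, 225.0]] angle rel press 0.08 pt in press [-163.   -63.6]
bedR pix [[431.0, 173.0], [423.0, 233.0]] angle rel press 1.15 pt in press [-152.1   66.3]
plE pix [[275.0, 198.0], [306.0, 198.0]] angle rel press 89.85 pt in press [-164.6  -18.8]
plE2 pix [[350.0, 199.0], [377.0, 199.0]] angle rel press 89.40 pt in press [-164.9   22.1]
plL pix [[267.0, 208.0], [269.0, 240.0]] angle rel press -0.35 pt in press [-144.5  -34.6]
plR pix [[384.0, 208.0], [383.0, 240.0]] angle rel press 1.12 pt in press [-148.2   33.9]
```

The manual's scale: shifts go in units of 100 mm and turns go in units of 0.2 rad. Converting my numbers, 0.04 rad is 0.2.

```bash
python3 steer.py '[[0.0,0,0,0,0.125],[0.0,0,0,0,0.2],[0.0,0,0,0,0.2],[0.0,0,0,0,0.2],[0.0,0,0,0,0.2]]'
python3 steer.py '[[0.0,0,0,0,0],[0.0,0,0,0,0]]'
python3 - <<'E'
from m import *
im,C=shot("w5");meas(im,C,(.5533,.2788,57.05),(.4947,.195,57.3))
E
```

```text
time: 7.0
position: [0.4714, 0.1526, 0.0371]
ee_rot: [1.503, -2.759, 0.0]
force: [-0.2, -1.0, 5.2]
gripper_width: 0.0067
grip_force: 58.9
time: 7.2
position: [0.4715, 0.1526, 0.0371]
ee_rot: [-1.502, 2.759, -0.0]
force: [-2.3, -1.2, 5.9]
gripper_width: 0.0059
grip_force: 59.0
tool x at -122.86 deg, pos [0.4715 0.1526 0.0371] j [ 0.18  0.46 -0.75  2.1   0.46  0.75  1.71] t 7.2
shift [0.0168 0.0028 0.0001] turn 0.0007 (mod 2pi)
bedF pix [[240.0, 153.0], [407.0, 154.0]] angle rel press 90.12 pt in press [-192.2   -6.4]
bedL pix [[217.0, 170.0], [222.0, 230.0]] angle rel press -0.24 pt in press [-155.1  -63.5]
bedR pix [[430.0, 170.0], [424.0, 231.0]] angle rel press 1.16 pt in press [-159.9   66.3]
plE pix [[278.0, 200.0], [309.0, 200.0]] angle rel press 78.77 pt in press [-166.1  -17.9]
plE2 pix [[353.0, 200.0], [380.0, 200.0]] angle rel press 91.79 pt in press [-164.8   25.2]
plL pix [[271.0, 209.0], [272.0, 241.0]] angle rel press -0.18 pt in press [-146.1  -34.6]
plR pix [[387.0, 209.0], [386.0, 241.0]] angle rel press -1.94 pt in press [-146.6   37.2]
```

To row units: -0.003 m is -0.03, 0.001 m is 0.01.

```bash
python3 steer.py '[[0.0,-0.02,0.005,0,0],[0.0,-0.03,0.01,0,0],[0.0,-0.03,0.01,0,0],[0.085,-0.03,0.01,0,0],[0.085,-0.03,0.01,0,0]]'
python3 steer.py '[[0.085,0,0,0,0],[0.085,0,0,-0.2,0],[0.085,0,0,-0.6,0],[0.085,0.3,0,-1,0],[0.085,0.74,0,-1,0]]'
python3 - <<'E'
from m import *
im,C=shot("w6");meas(im,C,(.5533,.2788,57.05),(.4947,.195,57.1))
go([.430,.0893,.1],147,arm.observe())
E
```

```text
time: 7.75
position: [0.4723, 0.1558, 0.0369]
ee_rot: [-1.502, 2.759, 0.0]
force: [0.2, -1.0, 0.4]
gripper_width: 0.0344
grip_force: 0.0
time: 8.25
position: [0.4345, 0.0958, 0.1407]
ee_rot: [-1.503, 2.751, -0.001]
force: [0.8, -0.8, -1.1]
gripper_width: 0.0849
grip_force: 0.0
tool x at -122.69 deg, pos [0.4345 0.0958 0.1407] j [ 0.44  0.2  -0.87  2.13  0.2   0.89  2.02] t 8.25
shift [-0.0504  0.0028  0.104 ] turn 0.0037 (mod 2pi)
bedF pix [[271.0, 204.0], [375.0, 204.0]] angle rel press 89.60 pt in press [-194.5   -2. ]
bedL pix [[256.0, 213.0], [259.0, 251.0]] angle rel press -0.46 pt in press [-165.8  -63.9]
bedR pix [[390.0, 214.0], [387.0, 251.0]] angle rel press 1.46 pt in press [-154.4   68.2]
plE pix [[295.0, 233.0], [314.0, 233.0]] angle rel press 84.58 pt in press [-165.6  -17.8]
plE2 pix [[341.0, 233.0], [358.0, 233.0]] angle rel press 90.05 pt in press [-162.4   25.5]
plL pix [[290.0, 239.0], [291.0, 258.0]] angle rel press -0.09 pt in press [-144.4  -34.1]
plR pix [[363.0, 239.0], [362.0, 259.0]] angle rel press -1.17 pt in press [-146.7   34.6]
tool x at -122.99 deg, pos [0.4291 0.0878 0.1377] j [ 0.45  0.2  -0.87  2.14  0.2   0.88  2.03] t 8.3
shift [-0.0018  0.0001  0.0377] turn -4.7122 (mod 2pi)
```

To row units: 0.15 rad is 0.75.

```bash
python3 steer.py '[[0.085,0,0,0,0.75],[0.085,0,0,0,1.5],[0.085,0,0,0,2.25],[0.085,0,0,0,3],[0.085,0,0,0,3.75]]' >/dev/null
python3 steer.py '[[0.085,0,0,0,0.75],[0.085,0,0,0,1.5],[0.085,0,0,0,2.25],[0.085,0,0,0,3],[0.085,0,0,0,3.75]]' >/dev/null
python3 steer.py '[[0.085,0,0,0,0.355],[0.085,0,0,0.4,0.355],[0.085,0,0,0.6,0.355],[0.085,0,0,0.6,0.355],[0.085,0,0,0.6,0.355]]'
python3 - <<'E'
from m import *
im,C=shot("w7");go([.430,.0893,.006],147,arm.observe())
E
```

```text
time: 9.8
position: [0.432, 0.0939, 0.0773]
ee_rot: [-0.888, -3.013, -0.0]
force: [0.9, -0.0, 1.2]
gripper_width: 0.0848
grip_force: 0.0
tool x at 147.15 deg, pos [0.432  0.0939 0.0773] j [ 0.19  0.27 -0.61  2.19  0.23  0.74  0.42] t 9.8
shift [0.0015 0.0539 0.0403] turn 4.7133 (mod 2pi)
tool x at 147.14 deg, pos [0.4326 0.0939 0.0778] j [ 0.19  0.27 -0.61  2.19  0.23  0.74  0.42] t 9.85
shift [-0.0003 -0.0053  0.0718] turn 0.0025 (mod 2pi)
```

View pics/w7.png

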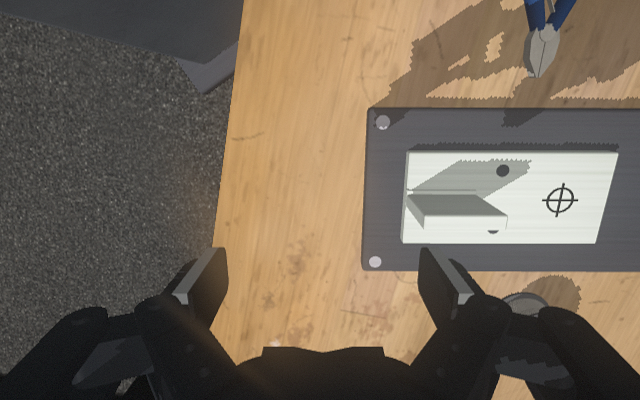

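The view shows the whole plate: corners (408,151), (618,153), (597,243), (402,242), mark (561,200), bed front corners (368,108) and (362,270). The front finger is clear behind the plate end.

```bash
cat >>m.py <<'E'
def pr(P,q): return (Ro.from_euler("z",-np.radians(P[2])).apply([*(np.array(q)[:2]-P[:2]),0])*1000)[:2].round(1)
def lines(im,C,P,L):
    for n,a,b,z,h in L:
        l=edge(im,a,b,h=h);an,pt=wline(C,l,z);print(n,"ang rel press %.2f"%((an-P[2]+90)%180-90),"pt",pr(P,pt))
E
python3 - <<'E'
from m import *
P=(.5533,.2788,57.0);im=cv2.imread("pics/w7.png");C=json.load(open("w7.json"))
print("mark",pr(P,ground(C,(561,200.3),.025)))
for n,u,z in(("c1",(408,151),.025),("c2",(618,153),.025),("c3",(597,243),.025),("c4",(402,242),.025),("b1",(368,108),.015),("b2",(362,270),.015)):print(n,pr(P,ground(C,u,z)))
lines(im,C,P,[("bedtop",(520,108),(630,109.5),.015,3),("bedbot",(390,270),(500,271),.015,3),("bedF",(367.5,120),(362.5,260),.015,3),
("plNear",(420,242.5),(590,243),.025,3),("plFar",(420,152),(610,153.5),.025,3),("plEnd",(407,160),(405,185),.025,3),("plFront",(616,160),(599,235),.025,3)])
print("axis",pr(P,arm.observe()["position"]))
E
```

```text
mark [-49.6   0.6]
c1 [-163.    36.1]
c2 [-17.4  35.1]
c3 [-15.4 -33.1]
c4 [-162.2  -32.7]
b1 [-190.6   64.4]
b2 [-190.   -62.2]
bedtop ang rel press -0.37 pt [-31.1  65.2]
bedbot ang rel press 0.08 pt [-105.2  -62.7]
bedF ang rel press -90.00 pt [-191.6   20.2]
plNear ang rel press 0.18 pt [-86.1 -33.4]
plFar ang rel press 0.02 pt [-98.2  35.5]
plEnd ang rel press -89.34 pt [-162.2   15.5]
plFront ang rel press -89.89 pt [-17.1   2.7]
axis [-220.8    0.6]
```

To row units: -0.0053 m is -0.053, 0.0705 m is 0.705, 0.0025 rad is 0.0125.

```bash
python3 steer.py '[[0.085,0,-0.053,0,0.0125],[0.085,0,-0.053,0.3,0.0125],[0.085,0,-0.053,0.55,0.0125],[0.085,0,-0.053,0.705,0.0125],[0.085,0,-0.053,0.705,0.0125]]'
python3 - <<'E'
from m import *
P=(.5533,.2788,57.0)
im,C=shot("w8");print("axis",pr(P,arm.observe()["position"]))
E
```

```text
time: 10.35
position: [0.4284, 0.0886, 0.0058]
ee_rot: [-0.893, -3.011, 0.001]
force: [0.5, 0.3, 0.9]
gripper_width: 0.0852
grip_force: 0.0
tool x at 146.97 deg, pos [0.4284 0.0886 0.0058] j [ 0.12  0.39 -0.54  2.25  0.37  0.58  0.3 ] t 10.35
shift [ 0.0016  0.0602 -0.0313] turn 4.7102 (mod 2pi)
axis [-226.9    0.8]
```

```bash
python3 steer.py '[[0.085,0,0.06,0,0],[0.085,0,0.13,0,0],[0.085,0,0.2,0,0],[0.085,0,0.27,0,0],[0.085,0,0.34,0,0]]'
python3 steer.py '[[0.085,0,0,0,0],[0.085,0,0,0,0]]'
python3 - <<'E'
from m import *
P=(.5533,.2788,57.0)
im,C=shot("w9");print("axis",pr(P,arm.observe()["position"]))
cv2.imwrite("pics/s9.png",np.hstack([arm.capture("scene")[155:275,280:420],cv2.resize(im,(192,120),interpolation=cv2.INTER_AREA)]))
E
```

```text
time: 10.9
position: [0.4482, 0.1182, 0.0067]
ee_rot: [0.893, 3.012, 0.0]
force: [-1.6, -2.5, 2.2]
gripper_width: 0.085
grip_force: 1.5
time: 11.1
position: [0.4478, 0.118, 0.0064]
ee_rot: [-0.892, -3.012, -0.001]
force: [0.2, -0.1, 0.3]
gripper_width: 0.0854
grip_force: 0.0
tool x at 147.02 deg, pos [0.4478 0.118  0.0064] j [ 0.06  0.42 -0.54  2.2   0.38  0.61  0.25] t 11.1
shift [ 0.0017  0.0251 -0.0306] turn 4.7109 (mod 2pi)
axis [-192.6    0.9]
```

```bash
cat >>m.py <<'E'
def rect(im,C,P,x0,x1,y0,y1,z,s=4):
    X,Y=np.meshgrid(np.arange(x0,x1,1/s),np.arange(y0,y1,1/s));w=place([P[0],P[1],np.radians(P[2])],np.c_[X.ravel(),Y.ravel(),np.full(X.size,z*1000)])
    u=proj(C,w).astype(np.float32).reshape(*X.shape,2);return cv2.remap(im,u[...,0],u[...,1],cv2.INTER_CUBIC)
def mark(im,C,P,x,y,r=14,s=4):
    g=cv2.cvtColor(rect(im,C,P,x-r-15,x+r+15,y-r-15,y+r+15,.025,s),cv2.COLOR_BGR2GRAY)
    n=26*s;t=np.full((n+1,n+1),255,np.uint8);c=n//2
    cv2.circle(t,(c,c),int(8.5*s),0,s);cv2.line(t,(c,0),(c,n),0,s);cv2.line(t,(0,c),(n,c),0,s);t=cv2.GaussianBlur(t,(0,0),2)
    m=cv2.matchTemplate(g,t,cv2.TM_CCOEFF_NORMED);_,v,_,k=cv2.minMaxLoc(m)
    print("mark at",(x-r-15+(k[0]+c)/s,y-r-15+(k[1]+c)/s),"score %.2f"%v)
def prof(im,C,P,B):
    """plate & bed edges, B = predicted bracket (x,y mm in press, yaw 0); all in press frame mm"""
    W=lambda x,y,z:proj(C,place([P[0],P[1],np.radians(P[2])],[x,y,z]))[0]
    L=[("bedF",W(-190,-50,15),W(-190,30,15),.015,4),("bedNear -65",W(-170,-65,15),W(-120,-65,15),.015,4),("bedFar 65",W(-180,65,15),W(-110,65,15),.015,4),
       ("plEnd",W(B[0]-62,10,25),W(B[0]-62,30,25),.025,4),("pl-35",W(B[0]-50,-35+B[1],25),W(B[0]+40,B[1]-35,25),.025,4),("pl+35",W(B[0]-50,B[1]+35,25),W(B[0]+40,B[1]+35,25),.025,4)]
    lines(im,C,P,L)
E
python3 - <<'E'
from m import *
P=(.5533,.2788,57.0)
for n,x in(("w7",-49.6),("w9",-24)):
    im=cv2.imread(f"pics/{n}.png");C=json.load(open(n+".json"));mark(im,C,P,x,.6);prof(im,C,P,(x-50,1))
im=cv2.imread("pics/w9.png");cv2.imwrite("pics/r9.png",np.hstack([im[:,60:640],cv2.resize(cv2.imread("pics/s9.png"),None,fx=.6,fy=.6)[:1,:0] if 0 else np.zeros((400,0,3),np.uint8)]))
E
```

```text
mark at (-50.599999999999994, 0.8500000000000014) score 0.88
bedF ang rel press 89.89 pt [-191.7  -20.1]
bedNear -65 ang rel press -1.44 pt [-147.9  -63.2]
bedFar 65 ang rel press 0.18 pt [-150.    65.3]
plEnd ang rel press -89.44 pt [-162.2   18.5]
pl-35 ang rel press 0.18 pt [-101.   -33.4]
pl+35 ang rel press 0.01 pt [-99.3  35.5]
mark at (-25.5, 1.1000000000000014) score 0.27
bedF ang rel press -89.78 pt [-190.2   -5.1]
bedNear -65 ang rel press 0.21 pt [-146.2  -62.5]
bedFar 65 ang rel press 0.00 pt [-131.1   65.5]
plEnd ang rel press 89.83 pt [-136.    19.1]
pl-35 ang rel press 0.01 pt [-73.6 -33.5]
pl+35 ang rel press -0.42 pt [-81.7  37.7]
```

View pics/r9.png

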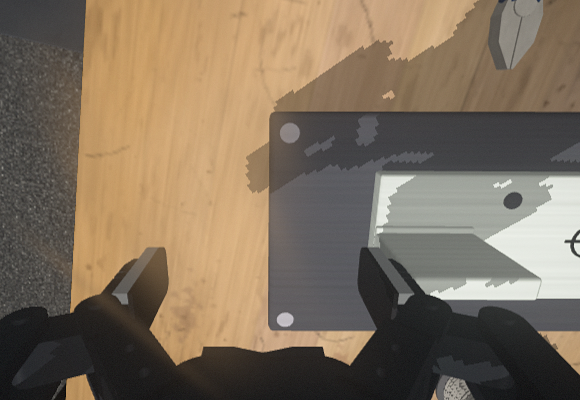

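View: the finger's back rests on the plate end at x≈376, the plate is parallel to the bed, and the mark is at the right edge (577,242). Plate end is at −136, so about 24 mm remain.

```bash
python3 steer.py '[[0.085,0,0.05,0,0],[0.085,0,0.1,0,0],[0.085,0,0.15,0,0],[0.085,0,0.195,0,0],[0.085,0,0.225,0,0]]'
python3 steer.py '[[0.085,0,0,0,0],[0.085,0,0,0,0]]'
python3 - <<'E'
from m import *
P=(.5533,.2788,57.0)
im,C=shot("w10");print("axis",pr(P,arm.observe()["position"]));prof(im,C,P,(-51.5,1))
cv2.imwrite("pics/s10.png",arm.capture("scene"));cv2.imwrite("pics/t10.png",arm.capture("top"))
E
```

```text
time: 11.7
position: [0.4602, 0.137, 0.0064]
ee_rot: [-0.892, -3.012, -0.0]
force: [-0.9, -1.8, -0.4]
gripper_width: 0.0851
grip_force: 0.8
time: 11.9
position: [0.4601, 0.1367, 0.0065]
ee_rot: [0.892, 3.012, 0.001]
force: [-0.0, 0.4, -0.3]
gripper_width: 0.0848
grip_force: 0.0
tool x at 147.00 deg, pos [0.4601 0.1367 0.0065] j [ 0.03  0.44 -0.54  2.16  0.38  0.63  0.22] t 11.9
shift [ 0.0019  0.0027 -0.0305] turn 4.7106 (mod 2pi)
axis [-170.1    0.8]
bedF ang rel press 89.99 pt [-189.3   -3.1]
bedNear -65 ang rel press 0.00 pt [-143.1  -62.1]
bedFar 65 ang rel press 0.00 pt [-135.7   65.4]
plEnd ang rel press -89.79 pt [-114.6   19.7]
pl-35 ang rel press 0.73 pt [-58.4 -33.6]
pl+35 ang rel press 0.65 pt [-61.3  37.2]
```

```bash
python3 steer.py '[[0.085,0,-0.05,0,0],[0.085,0,-0.12,0,0],[0.085,0,-0.12,-0.3,0],[0.085,0,-0.12,-0.7,0],[0.085,0.3,-0.12,-0.935,0]]'
python3 steer.py '[[0.085,0.3,0,0,0],[0.085,0.72,0,0,0],[0.085,0.72,0.4,0,0],[0.085,0.72,0.85,0,0],[0.085,0.72,1.3,0,0]]'
python3 steer.py '[[0.085,0,0.3,0,0],[0.085,0,0.5,0,0],[0.085,0,0.5,0,0],[0.085,0,0.5,0,0],[0.085,0,0.5,0,0]]'
python3 - <<'E'
from m import *
P=(.5533,.2788,57.0)
im,C=shot("w11");print("axis",pr(P,arm.observe()["position"]))
for z in(15,25,50):print(proj(C,place([P[0],P[1],np.radians(57)],[0,0,z])))
cv2.imwrite("pics/w11c.png",cv2.resize(im[130:390,140:500],None,fx=2.2,fy=2.2,interpolation=cv2.INTER_CUBIC))
E
```

```text
time: 12.55
position: [0.4302, 0.1415, 0.102]
ee_rot: [0.898, 3.009, 0.002]
force: [-0.3, 0.7, 0.7]
gripper_width: 0.0851
grip_force: 0.0
time: 13.05
position: [0.4396, 0.2914, 0.1001]
ee_rot: [0.894, 3.011, -0.001]
force: [0.8, -1.0, 0.2]
gripper_width: 0.085
grip_force: 0.0
time: 13.55
position: [0.4656, 0.3317, 0.0998]
ee_rot: [-0.894, -3.012, 0.001]
force: [1.1, 0.1, 0.5]
gripper_width: 0.0851
grip_force: 0.0
tool x at 146.95 deg, pos [0.4656 0.3317 0.0998] j [-0.21  0.45 -0.66  1.9   0.34  0.91 -0.04] t 13.55
shift [-0.0998 -0.1637  0.063 ] turn 4.7098 (mod 2pi)
axis [ -3.3 102.3]
[[327.35798096 295.39586972]]
[[327.50650879 302.1026444 ]]
[[327.92524806 321.01081817]]
```

View pics/w11c.png

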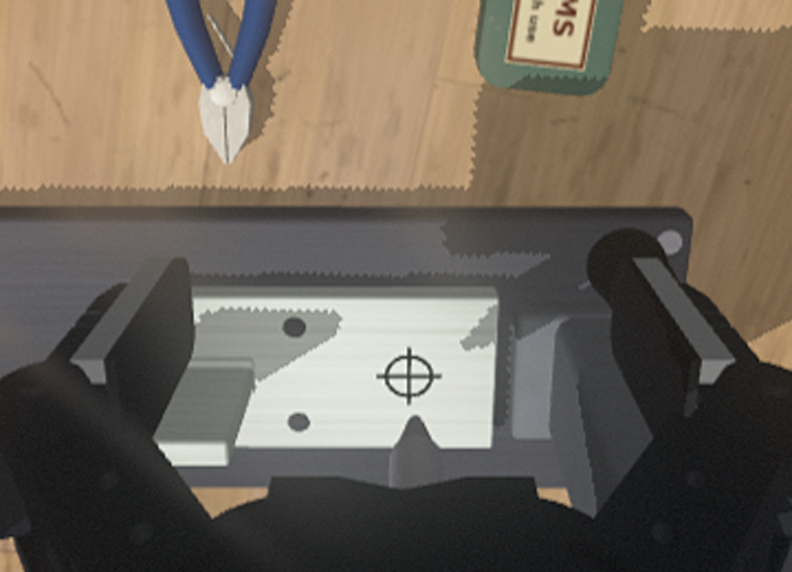

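The side view shows the mark at crop (409,377) and the punch tip at (415,417), so the mark is about 2 mm short in x and nearly right in y. I'll quantify that, yaw included.

```bash
cat >side.py <<'E'
from m import *
def side(n,tip=None):
    P=(.5533,.2788,57.0);im=cv2.imread(f"pics/{n}.png");C=json.load(open(n+".json"))
    print("pred tip",proj(C,place([P[0],P[1],np.radians(57)],[0,0,50])))
    mark(im,C,P,-1,1,r=3)
    W=lambda x,y,z:proj(C,place([P[0],P[1],np.radians(P[2])],[x,y,z]))[0]
    lines(im,C,P,[("bed+65",W(-90,65,15),W(100,65,15),.015,4),("pl+35",W(-55,36,25),W(28,36,25),.025,4),("pl-35",W(-60,-34,25),W(-15,-34,25),.025,4),("plFront",W(34,-25,25),W(34,30,25),.025,4)])
    g=cv2.cvtColor(im,cv2.COLOR_BGR2GRAY)
    for r in range(318,340,3):   # punch cone: dark stretch on white plate
        a=g[r,305:352].astype(int);print(r,"cone cols",(np.flatnonzero(a<165)+305)[[0,-1]] if (a<165).any() else None,end="; ")
    print()
side("w11")
E
python3 side.py
```

```text
pred tip [[327.92524806 321.01081817]]
mark at (-1.75, 1.5) score 0.88
bed+65 ang rel press 1.92 pt [ 0.3 66.1]
pl+35 ang rel press -0.00 pt [-13.6  36.5]
pl-35 ang rel press -0.00 pt [-28.5 -32.4]
plFront ang rel press 89.22 pt [32.5 13.8]
318 cone cols None; 321 cone cols [325 331]; 324 cone cols [324 333]; 327 cone cols [323 334]; 330 cone cols [321 336]; 333 cone cols [305 339]; 336 cone cols [305 351]; 339 cone cols [305 351];
```

To row units: -0.18 m is -1.8, -0.15 m is -1.5.

```bash
python3 steer.py '[[0.085,0,-0.5,0,0],[0.085,0,-1,0,0],[0.085,0,-1.5,0,0],[0.085,-0.1,-1.8,0,0],[0.085,-0.55,-1.8,0,0]]' >/dev/null
python3 steer.py '[[0.085,-0.4,0,0,0],[0.085,-0.47,0,0.2,0],[0.085,-0.47,0,0.6,0],[0.085,-0.47,0,0.935,0],[0.085,-0.47,0,0.935,0]]'
python3 -c "
from m import *
print('axis',pr((.5533,.2788,57.0),arm.observe()['position']))"
python3 steer.py '[[0.085,0,0.04,0,0],[0.085,0,0.08,0,0],[0.085,0,0.11,0,0],[0.085,0,0.125,0,0],[0.085,0,0.14,0,0]]'
python3 steer.py '[[0.085,0,0,0,0],[0.085,0,0,0,0]]'
python3 -c "
from m import *
print('axis',pr((.5533,.2788,57.0),arm.observe()['position']))"
```

```text
time: 14.6
position: [0.4507, 0.125, 0.0037]
ee_rot: [-0.892, -3.007, 0.005]
force: [0.4, -0.2, 0.6]
gripper_width: 0.0852
grip_force: 0.0
axis [-184.9    2.3]
time: 15.1
position: [0.4614, 0.138, 0.0071]
ee_rot: [0.893, 3.011, -0.0]
force: [-2.3, -2.7, 1.5]
gripper_width: 0.0849
grip_force: 1.5
time: 15.3
position: [0.4612, 0.1382, 0.0066]
ee_rot: [0.893, 3.012, 0.0]
force: [0.0, 0.3, 0.7]
gripper_width: 0.0849
grip_force: 0.1
axis [-168.1    0.7]
```

To row units: -0.0935 m is -0.935, -0.07 m is -0.7.

```bash
python3 steer.py '[[0.085,0,-0.05,0,0],[0.085,0,-0.14,0,0],[0.085,0,-0.14,-0.3,0],[0.085,0,-0.14,-0.7,0],[0.085,0.3,-0.14,-0.935,0]]' >/dev/null
python3 steer.py '[[0.085,0.3,0,0,0],[0.085,0.72,0,0,0],[0.085,0.72,0.4,0,0],[0.085,0.72,0.85,0,0],[0.085,0.72,1.3,0,0]]' >/dev/null
python3 steer.py '[[0.085,0,0.3,0,0],[0.085,0,0.5,0,0],[0.085,0,0.5,0,0],[0.085,0,0.5,0,0],[0.085,0,0.5,0,0]]'
sed -i 's/^side("w11")/shot("w12");side("w12")/' side.py; python3 side.py
```

```text
time: 16.8
position: [0.4656, 0.3317, 0.0998]
ee_rot: [-0.893, -3.012, 0.001]
force: [-0.3, 0.1, 0.1]
gripper_width: 0.0847
grip_force: 0.0
tool x at 146.95 deg, pos [0.4656 0.3317 0.0998] j [-0.19  0.45 -0.68  1.9   0.36  0.91 -0.05] t 16.8
shift [-0.0998 -0.1636  0.0629] turn 4.7099 (mod 2pi)
pred tip [[327.97774826 321.05983459]]
mark at (-0.75, 1.5) score 0.89
bed+65 ang rel press 1.90 pt [-0.4 66. ]
pl+35 ang rel press -0.00 pt [-14.6  36.5]
pl-35 ang rel press -0.00 pt [-34.9 -32.4]
plFront ang rel press 89.28 pt [33.5  2.9]
318 cone cols None; 321 cone cols [325 331]; 324 cone cols [324 333]; 327 cone cols [323 334]; 330 cone cols [321 336]; 333 cone cols [305 339]; 336 cone cols [305 351]; 339 cone cols [305 351];
```

```bash
python3 steer.py '[[0.085,0,-0.5,0,0],[0.085,0,-1,0,0],[0.085,0,-1.5,0,0],[0.085,-0.1,-1.8,0,0],[0.085,-0.55,-1.8,0,0]]' >/dev/null
python3 steer.py '[[0.085,-0.4,0,0,0],[0.085,-0.47,0,0.2,0],[0.085,-0.47,0,0.6,0],[0.085,-0.47,0,0.935,0],[0.085,-0.47,0,0.935,0]]'>/dev/null
python3 steer.py '[[0.085,0,0.04,0,0],[0.085,0,0.08,0,0],[0.085,0,0.11,0,0],[0.085,0,0.125,0,0],[0.085,0,0.151,0,0]]'
python3 steer.py '[[0.085,0,0,0,0],[0.085,0,0,0,0]]'
python3 -c "
from m import *
print('axis',pr((.5533,.2788,57.0),arm.observe()['position']))"
python3 steer.py '[[0.085,0,-0.05,0,0],[0.085,0,-0.151,0,0],[0.085,0,-0.151,-0.3,0],[0.085,0,-0.151,-0.7,0],[0.085,0.3,-0.151,-0.935,0]]' >/dev/null
python3 steer.py '[[0.085,0.3,0,0,0],[0.085,0.72,0,0,0],[0.085,0.72,0.4,0,0],[0.085,0.72,0.85,0,0],[0.085,0.72,1.3,0,0]]' >/dev/null
python3 steer.py '[[0.085,0,0.3,0,0],[0.085,0,0.5,0,0],[0.085,0,0.5,0,0],[0.085,0,0.5,0,0],[0.085,0,0.5,0,0]]'
sed -i 's/w12/w13/g' side.py; python3 side.py
```

```text
time: 18.35
position: [0.4615, 0.1382, 0.0069]
ee_rot: [0.894, 3.011, -0.002]
force: [-8.1, -14.8, 4.5]
gripper_width: 0.0851
grip_force: 1.0
time: 18.55
position: [0.4613, 0.1382, 0.0065]
ee_rot: [-0.894, -3.011, 0.002]
force: [-1.9, -5.4, -0.8]
gripper_width: 0.0844
grip_force: 0.0
axis [-168.     0.6]
time: 20.05
position: [0.4656, 0.3317, 0.0999]
ee_rot: [0.893, 3.012, -0.001]
force: [0.0, 0.6, -0.3]
gripper_width: 0.0849
grip_force: 0.0
tool x at 146.96 deg, pos [0.4656 0.3317 0.0999] j [-0.17  0.46 -0.71  1.9   0.37  0.92 -0.06] t 20.05
shift [-0.0998 -0.1637  0.0631] turn 4.7099 (mod 2pi)
pred tip [[327.87070996 320.95089766]]
mark at (-0.5, 1.5) score 0.89
bed+65 ang rel press 1.94 pt [ 0.7 66.1]
pl+35 ang rel press -0.22 pt [-17.1  36.3]
pl-35 ang rel press -1.92 pt [-39.4 -32.1]
plFront ang rel press 89.28 pt [33.8  1.4]
318 cone cols None; 321 cone cols [325 331]; 324 cone cols [324 333]; 327 cone cols [322 334]; 330 cone cols [321 336]; 333 cone cols [305 339]; 336 cone cols [305 351]; 339 cone cols [305 351];
```

```bash
python3 steer.py '[[0.085,0,0,-0.45,0],[0.0,0,0,-0.9,0],[0.0,0,0,-1.35,0],[0.0,0,0,-1.8,0],[0.0,0,0,-2,0]]'
python3 steer.py '[[0.0,-0.3,0.01,0,0],[0.0,-0.6,0.02,0,0],[0.0,-0.9,0.036,0,0],[0.0,-1.013,0.036,0,0],[0.0,-1.013,0.036,0,0]]'
python3 steer.py '[[0.0,0,0,0,0],[0.0,0,0,0,0],[0.0,0,0,0,0]]'
python3 - <<'E'
from m import *
print('axis',pr((.5533,.2788,57.0),arm.observe()['position']))
t=arm.get_calibration("top");s=arm.get_calibration("scene")
E
```

```text
time: 20.6
position: [0.4665, 0.333, 0.3043]
ee_rot: [0.893, 3.008, 0.005]
force: [-0.2, 0.1, -1.2]
gripper_width: 0.0278
grip_force: 0.0
time: 21.1
position: [0.5537, 0.2789, 0.2995]
ee_rot: [-0.897, -3.011, 0.001]
force: [-0.5, 0.2, -0.1]
gripper_width: -0.0001
grip_force: 0.0
time: 21.4
position: [0.552, 0.2815, 0.3003]
ee_rot: [0.89, 3.012, 0.0]
force: [-0.1, 0.1, 0.2]
gripper_width: 0.0006
grip_force: 0.0
axis [1.6 2.5]
```

```bash
python3 steer.py '[[0.0,-0.015,-0.013,0.2,0],[0.0,-0.015,-0.013,0.35,0],[0.0,-0.015,-0.013,0.43,0],[0.0,-0.015,-0.013,0.5,0],[0.0,-0.015,-0.013,0.55,0]]'
python3 steer.py '[[0.0,0,0,0.04,0],[0.0,0,0,0.08,0],[0.0,0,0,0.11,0],[0.0,0,0,0.13,0],[0.0,0,0,0.13,0]]'
```

```text
time: 21.9
position: [0.5534, 0.2791, 0.2446]
ee_rot: [-0.892, -3.012, -0.0]
force: [0.7, 0.8, -0.4]
gripper_width: -0.0001
grip_force: 0.0
time: 22.4
position: [0.5534, 0.2788, 0.2318]
ee_rot: [-0.893, -3.012, 0.0]
force: [-0.1, 0.9, -0.3]
gripper_width: -0.0001
grip_force: 0.0
```

```bash
python3 - <<'E'
from m import *
st=arm.observe();print(st["force"],st["torque"],st["position"],st["effort"].round(1))
P=(.5533,.2788,57.0);n=arm.capture("scene");cv2.imwrite("pics/s14.png",n);o=cv2.imread("pics/s10.png");z0=cv2.imread("pics/scene0.png")
C=arm.get_calibration("scene")
for z in(255,230,195,150,50,25):print(z,proj(C,place([P[0],P[1],np.radians(57)],[0,0,z]))[0].round(1))
u=proj(C,place([P[0],P[1],np.radians(57)],[0,0,50]))[0].round().astype(int)
for im in(z0,o,n):
    print(cv2.cvtColor(im,cv2.COLOR_BGR2GRAY)[u[1]-8:u[1]+12,u[0]-4:u[0]+6]);print()
k=proj(C,place([P[0],P[1],np.radians(57)],[0,0,245]))[0].round().astype(int)
for im in(o,n):print(cv2.cvtColor(im,cv2.COLOR_BGR2GRAY)[k[1]-8:k[1]+18:2,k[0]-14:k[0]+15:2]);print()
E
```

```text
[-0.11341441  0.87660161 -0.27775443] [ 0.05279038  0.01488016 -0.02474637] [0.55340587 0.27878551 0.23179088] [ -0.1 -82.6 -11.5 -46.1   0.1  -0.1  -0. ]
255 [333.5 166.5]
230 [333.2 174.4]
195 [332.8 185.3]
150 [332.3 198.7]
50 [331.3 226.6]
25 [331.1 233.2]
[[199 202 102 119 120 119 138 170 198 191]
 [197 176 106 120 121 120 137 169 196 191]
 [193 165 106 120 120 117 140 168 192 187]
 [201 198 108 121 121 117 140 168 187 189]
 [151 165 117 122 124 122 143 199 198 197]
 [107 114 107 110 114 107 142 213 207 202]
 [104 103 103 107 113 105 125 139 154 190]
 [103 104 103 107 116 110 106  99 105 124]
 [104 104 102 104 113 110 102 102 101  99]
 [104 103 104 103 106 106 103 104 104 103]
 [104 103 103 102 102 103 104 106 105 105]
 [105 103 103 104 104 103 103 103 104 104]
 [107 105 106 104 104 104 104 104 103 103]
 [106 106 106 106 106 105 104 105 104 101]
 [105 106 106 107 107 106 106 106 102  66]
 [105 106 105 106 105 106 107 107 100  72]
 [106 105 105 105 106 106 107 103  72 144]
 [108 108 107 107 106 106 103  68 102 255]
 [108 108 108 108 109 108 101  72 217 255]
 [108 108 107 108 107 
[... 2687 characters left out ...]
8  86]
 [ 32  87  32  41  33  37  41  48  64  60  52  92  89  89  83]
 [ 29  32  35  36  40  40  40  46  48  48  46  98  89  90  86]
 [ 38  45  45  39  38  40  50  51  49  51  49  46  91  86 123]
 [ 36  44  37  36  37  38  45  49  45  48  47  40  83 113  97]
 [ 32  39  37  44  35  36  39  40  38  37  30 114 100  99  99]
 [ 38  37  35  40  56  37  32  31  33  40 113  95  89 101  99]
 [ 41  91  84  94  47  75 107 103  94  86  90  89  90 101 102]
 [164 155 151 156  63  72 101 123  92  71  90  88  89 100 103]
 [159 160 159 161 172  79 102 123 132  40  83  85  87 100 100]
 [124 119 121 117  92  72 107 122 131 112 156 149 154 109  91]
 [108 109 107 108  76  78  75  74 105  99 162 158 158 160 164]]
```

The image shows the fingertips just at the knob top, with the knob unmoved. I'll keep going down slowly and watch the force.

To row units: 0.006 m is 0.06, 0.003 m is 0.03.

```bash
python3 steer.py '[[0.0,0,0,0.03,0],[0.0,0,0,0.06,0],[0.0,0,0,0.06,0]]'|egrep 'pos|force'
python3 steer.py '[[0.0,0,0,0.03,0],[0.0,0,0,0.06,0],[0.0,0,0,0.06,0]]'|egrep 'pos|force'
```

```text
position: [0.5533, 0.2787, 0.2255]
force: [-0.0, -1.0, 0.6]
grip_force: 0.0
position: [0.5535, 0.279, 0.2199]
force: [-0.0, -0.8, 4.2]
grip_force: 2.3
```

To row units: 0.006 m is 0.06, 0.003 m is 0.03.

```bash
python3 steer.py '[[0.0,0,0,0.03,0],[0.0,0,0,0.06,0],[0.0,0,0,0.06,0]]'|egrep 'pos|force'
python3 steer.py '[[0.0,0,0,0.03,0],[0.0,0,0,0.06,0],[0.0,0,0,0.06,0]]'|egrep 'pos|force'
python3 - <<'E'
from m import *
P=(.5533,.2788,57.0);n=arm.capture("scene");C=arm.get_calibration("scene");o=cv2.imread("pics/s10.png")
k=proj(C,place([P[0],P[1],np.radians(57)],[0,0,245]))[0].round().astype(int);u=proj(C,place([P[0],P[1],np.radians(57)],[0,0,50]))[0].round().astype(int)
print(cv2.cvtColor(n,cv2.COLOR_BGR2GRAY)[k[1]-8:k[1]+22:2,k[0]-14:k[0]+15:2]);print(cv2.cvtColor(n,cv2.COLOR_BGR2GRAY)[u[1]-4:u[1]+9,u[0]-4:u[0]+6])
E
```

```text
position: [0.5536, 0.279, 0.214]
force: [-0.1, -0.0, 4.6]
grip_force: 2.7
position: [0.5536, 0.279, 0.2081]
force: [-0.0, -0.1, 6.2]
grip_force: 3.2
[[ 46  94  57  35  21  40 141 107  61  43  44  94  91  88  87]
 [ 57  49  89  47  90  39 134 109  66  41  34  91  88  88  87]
 [ 31  88  31  41  33  41 134 108  62  39  95  91  89  89  83]
 [ 31  33  34  42  35  45 132 136  50  46  94  89  90  88  86]
 [ 36  45  45  36  39  47 133 136  45  47  96  91  89  87 123]
 [ 35  43  37  42  39  39 136 143  98  46  40  93  81 113  97]
 [ 34  38  38  37  41  41  36  45  52  48  52  62 100  98  99]
 [ 39  37  36  37  38  39  47  49  46  52  48  44  91 102  99]
 [ 42  91  84  18  35  40  49  50  46  43  39  87  91 100 102]
 [164 155 151 160  38  32  35  36  37  34  32  92  88 100 103]
 [164 165 164 167 174  83  93  68  64  56  86  86  88 100 102]
 [105 104 102 102  95  62  88  97 110 104 156 150 154 110  90]
 [110 109 109 109  77  75  71  77 119 101 163 158 158 160 164]
 [108 109 109 107 110  86  64  71 101 147 158 158 157 158 160]
 [ 97 100 102 105 105 138 161 167 167 161 159 159 156 158 158]]
[[158 163 118 126 127 122 148 180 207 204]
 [110 118 121 129 127 123 152 196 215 211]
 [ 93  98 121 129 127 122 153 155 159 198]
 [229 113 113 126 126 122 154 119 106 128]
 [255 255 192 123 127 130 134  89  89  92]
 [253 255 185 104 112 122 249 234 228 125]
 [250 255 254 101 101 126 255 255 255 255]
 [249 253 255 176  97 166 255 254 252 254]
 [250 254 255 227 149 254 255 254 251 250]
 [255 255 202 228 144 138 247 255 252 251]
 [236 153 158 234 160 206 173 212 255 251]
 [184  96 255 173 157 176 143 164 255 251]
 [254 247 194 151 214 151 213 216 255 251]]
```

The ram is going down, with the tip about 2.5 px above the mark.

To row units: 0.005 m is 0.05, 0.003 m is 0.03.

```bash
python3 steer.py '[[0.0,0,0,0.03,0],[0.0,0,0,0.05,0],[0.0,0,0,0.05,0]]'|egrep 'pos|force'
python3 steer.py '[[0.0,0,0,0.015,0],[0.0,0,0,0.03,0],[0.0,0,0,0.03,0]]'|egrep 'pos|force'
```

```text
position: [0.5536, 0.279, 0.2033]
force: [0.2, -0.9, 7.9]
grip_force: 3.5
position: [0.5536, 0.279, 0.2004]
force: [0.3, -1.8, 6.9]
grip_force: 3.8
```

```bash
python3 steer.py '[[0.0,0,0,0.01,0],[0.0,0,0,0.02,0],[0.0,0,0,0.02,0]]'|egrep 'pos|force'
```

```text
position: [0.5536, 0.279, 0.1984]
force: [-0.9, -1.3, 8.2]
grip_force: 3.9
```

```bash
python3 steer.py '[[0.0,0,0,0.01,0],[0.0,0,0,0.015,0],[0.0,0,0,0.015,0]]'|egrep 'pos|force'
python3 steer.py '[[0.0,0,0,0.01,0],[0.0,0,0,0.01,0]]'|egrep 'pos|force'
python3 - <<'E'
from m import *
P=(.5533,.2788,57.0);n=arm.capture("scene");C=arm.get_calibration("scene")
u=proj(C,place([P[0],P[1],np.radians(57)],[0,0,50]))[0].round().astype(int)
print(cv2.cvtColor(n,cv2.COLOR_BGR2GRAY)[u[1]-1:u[1]+11,u[0]-4:u[0]+6])
E
```

```text
position: [0.5537, 0.279, 0.1975]
force: [-2.7, -2.2, 14.5]
grip_force: 7.1
position: [0.5538, 0.2791, 0.1971]
force: [-6.2, -4.8, 20.8]
grip_force: 11.1
[[231 132 117 128 127 122 153 134 104 128]
 [255 235 111 126 127 131 151 128  88  93]
 [255 244 109 126 127 133 151 181 232 125]
 [254 185 104 123 126 131 157 251 255 255]
 [254 254 189 121 128 132 177 255 255 255]
 [254 255 182 108 113 123 250 255 252 250]
 [255 255 164 106 105 100 247 255 253 251]
 [192 155 115 101 124 243 176 212 255 251]
 [172  85 181 119 174 188 143 166 255 251]
 [183 165 159 153 222 152 213 216 255 251]
 [253 254 251 212 255 250 254 250 253 251]
 [251 251 253 248 253 253 252 251 250 250]]
```

The force rose from 8 to 21 N, so the punch is on the plate. Lifting off and backing away.

The manual's scale: shifts go in units of 100 mm and turns go in units of 0.2 rad. Converting my numbers, -0.1 m is -1, -0.06 m is -0.6.

```bash
python3 steer.py '[[0.0,0,0,-0.08,0],[0.0,0,0,-0.18,0],[0.0,0,0,-0.3,0],[0.0,0,0,-0.6,0],[0.0,0,0,-1,0]]'|egrep 'time|pos|force'
python3 steer.py '[[0.0,0.3,0,0,0],[0.0,0.6,0,0,0],[0.0,1.013,-0.036,0,0],[0.0,1.013,-0.036,0,0],[0.0,1.013,-0.036,0,0]]'|egrep 'pos|force'
python3 steer.py '[[0.085,0,0,0.4,0],[0.085,0,0,0.8,0],[0.085,0,0,1.2,0],[0.085,0,0,1.6,0],[0.085,0,0,1.97,0]]'|egrep 'pos|force'
python3 steer.py '[[0.085,0,0,0,0],[0.085,0,0,0,0],[0.085,0,0,0,0]]'
sed -i 's/w13/w15/g' side.py; python3 side.py
```

```text
time: 25.65
position: [0.5526, 0.2781, 0.2951]
force: [-0.3, 0.6, 0.5]
grip_force: 0.0
position: [0.4659, 0.3314, 0.2959]
force: [0.3, 0.0, -0.5]
grip_force: 0.0
position: [0.4672, 0.3299, 0.0964]
force: [2.0, 0.1, -0.4]
grip_force: 0.0
time: 26.95
position: [0.4677, 0.3317, 0.1005]
ee_rot: [0.893, 3.01, 0.003]
force: [1.1, 0.0, 0.6]
gripper_width: 0.085
grip_force: 0.0
tool x at 146.95 deg, pos [0.4677 0.3317 0.1005] j [-0.17  0.46 -0.71  1.9   0.38  0.92 -0.06] t 26.95
shift [-0.098  -0.165   0.0632] turn 4.7098 (mod 2pi)
pred tip [[326.28745587 318.54594892]]
mark at (-0.5, 1.5) score 0.89
bed+65 ang rel press 1.92 pt [ 2.4 65.9]
pl+35 ang rel press -0.22 pt [-7.5 36.1]
pl-35 ang rel press -1.85 pt [-34.2 -32.3]
plFront ang rel press 89.24 pt [33.7  2.1]
318 cone cols [324 329]; 321 cone cols [323 331]; 324 cone cols [321 332]; 327 cone cols [320 334]; 330 cone cols [317 337]; 333 cone cols [305 351]; 336 cone cols [305 351]; 339 cone cols [305 351];
```

```bash
python3 -c "
from cell import arm
print(arm.close_job())"
```

```text
the job is handed in; nothing more can be done
None
```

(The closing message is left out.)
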